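# Clear the burner and put the kettle on

### The arm

A 6-joint arm with a two-finger parallel gripper is mounted at the origin on the work surface. World frame = base frame: x ahead of the robot, y to its left, z up, the work surface at z = 0. Lengths are in m, angles in rad, forces in N, time in s.
With the tool pointing down it reaches from about 0.35 to 0.85 m from the base axis. Payload 8.1 kg.
Tool frame: the origin (TCP) lies on the mounting face of the last link; the fingertips stand 186 mm ahead of it and the grasp point (between the pads) lies 167 mm ahead of it; z points along the fingers, y is the line along which they close (so a half turn about z gives the same grasp; the last joint's range is limited). The gripper opens to 93 mm and grips with 3 to 60 N. Pads are 15 mm wide; open, the fingers measure 128 mm over their backs; the gripper's body (75 mm by 188 mm) begins 65 mm behind the grasp point.
Start: joints at [1.067, 0.13, 1.488, -0, 1.523, -0.085], TCP at [0.244, 0.548, 0.405] pointing down, gripper open.
Joint ranges: [-2.96, 2.96], [-0.89, 2.26], [0.02, 2.5], [-1.34, 4.48], [0, 2.73], [-2.66, 2.66]. Speed limits (rad/s): [2.39, 2.39, 2.79, 3.14, 3.14, 3.14].

### API

Orientations are given as a rotation vector (axis times angle).
In Python, from plant import read_state, read_camera, camera_params, close_job gives the robot as it stands. The module is installed in compiled form; this text tells all that it offers.
- The arm moves only by the tool servo_tool, never from a script. Its argument "increments" is a list of rows, each an object with "slide": the shift along the tool's x, y, z in mm, a list of three; "dr": the turn, a rotation vector about the tool's x, y, z in rad, a list of three; "jaw": the closure, from 0 (fully open) to 1 (shut). In form: [{"slide": [x, y, z], "dr": [ax, ay, az], "jaw": jaw}, ...]. A call has 1 to 20 rows; each row is the pose to reach, as a shift and turn from the pose commanded when the call began, along the tool's axes at that moment; what a row does not reach only later rows make up. A row lasts 1/10 s, in which the tool goes at most 50 mm and 8.59 degrees, less where a joint would pass 70% of its speed; a pose out of reach is approached as far as the arm can. A call with a gripper value outside its range is refused whole. The fingers move at their own pace and stop on an object; "force" is the grip in N (left out, the last holds). Time passes only in rows, so rows that repeat a pose let the fingers close. It gives the time, the measured TCP pose, the force, the opening and the grip force at its end, in the units of the state.
- read_state(): the state, without advancing time (a new reading comes with each control period).
- read_camera(name): name is "scene" or "top"; returns (picture, depth): 400x640x3 uint8, red, green, blue; 400x640 float32, m along the optical axis (not along the pixel's ray), 0 where there is no reading.
- camera_params(name): a dict with "fx", "fy", "cx", "cy" (pixels), "k1" (the pictures are not rectified: a ray, as slopes to the right and down, at radius r is drawn at 1 + k1 r^2 times it, then the intrinsics apply), "rvec" (rotation vector, rad) and "tvec" (3), from world to camera coordinates, as OpenCV has them. Camera axes: x right, y down, z forward; pixel columns grow to the right and rows downward; lengths in m; the calibration is good to about 2 mm. A picture is of the moment at which its call begins. camera_params takes no time and is no camera call.
- close_job(): hands the job in; it is judged then, once.
The state is a dict: "t": time; "q": joint angles; "dq": joint speeds; "joint_torque": joint torques, N m; "tool_pos": TCP position; "orientation": TCP orientation; "force": force on the tool from outside, world axes, zero at the start; "wrist_torque": the same for the moment, N m; "opening": finger opening in m; "gripper_force": force on a finger pad.
Only numpy, scipy, OpenCV 4.12 (cv2) and the standard library are available. Lean on these libraries where they do the work, as an engineer would, in place of code of your own. Each camera call takes 0.05 s, during which the arm holds its last target. There are 200 camera calls.

### The job

Put the kettle on: first lift the pot lid off the burner and lay it flat in the middle of the cork mat, then set the kettle gently down, upright and centred on the burner's pan supports. Only when the kettle stands there by itself, swing the red gas lever under the wire ledge all the way across to its other stop. Keep the kettle upright throughout and leave the amber tea glass and the sugar jar where they are.

Things in the scene. Friction and masses are not known exactly. Their poses are not given: they have to be found in the camera images.
- stove: Tabletop gas stove, fixed, 280 mm wide (y); origin on the table under the burner's centre, x to its back. Deck at 85 mm; four pan-support arms, tops at 100 mm, reach 94 mm from the centre. The control panel slopes down from x = -110 mm at the deck to -176 mm, facing -x; its normal leans 40 degrees from vertical towards -x. Sides of the deck at y = +-140 mm.
- burner (a point): Centre of the burner at the height of the pan supports' top (100 mm above the table); axes as the stove.
- ledge_front (a point): Middle of the front bar of the steel wire ledge over the panel: three 8 mm bars along y, 264 mm long, 135 mm above the table, at x = -172 to -128 mm in the stove's frame. It blocks a gripper pointing straight down at the lever: come in along the panel's normal, pointing down and towards the stove.
- lever_pivot (a point): Point on the sloping panel where the lever's axis (the panel's normal) comes out; axes as the stove.
- lever_grip (a point): Middle of the red post at the end of the gas lever: 12 mm thick, 28 mm long, standing along the panel's normal (this point's z axis) from 14 to 42 mm above the panel, 50 mm from the lever's axis. Below it the lever arm lies 6 to 14 mm above the panel.
- gas_lever (a joint): Lever angle in rad. At 0 (off) the arm points down the panel, turned 0.65 rad to the stove's +y side; it grows as the post swings past straight down-panel to the -y side, up to the stop at 1.3 (full on). It starts at or near 0, needs about 2 N at the post and stays where it is left.
- lid_knob (a point): Centre of the knob of the aluminium pot lid, a round knob 28 mm across and 20 mm high on a short neck, 44 mm above the lid's underside (knob top at 54 mm). The lid is 160 mm across, 6 mm thick at its rim and rises to 23 mm under the knob. z is the lid's axis.
- kettle_handle (a point): Middle of the black grip bar over the aluminium kettle: 18 mm thick, 88 mm long along x, level, 175 mm above the kettle's underside, 45 mm above its lid knob. The spout points to +x and reaches 126 mm from the kettle's axis.
- kettle_base (a point): Centre of the kettle's underside, straight below the handle. Underside 128 mm across, body 144 mm across; about 0.6 kg.
- mat_top (a point): Centre of the top of the round cork mat, fixed, 200 mm across, 8 mm thick.
- tea_glass: Amber tea glass, 56 mm across, 75 mm high, origin under its centre. Leave it alone.
- sugar_jar: Sugar jar with a red cap, 68 mm across, 100 mm high, origin under its centre. Leave it alone.
Not all that is in view belongs to the job. What is shaped like the part that bears kettle_handle but blue is not meant.

How it is judged:
By the outcome, as a careful person would: the job done as asked, in the order asked, and still so for the second after the job is handed in, with the robot touching nothing.
It also fails if it takes over 72 s, if anything falls off the work surface, if the arm or the gripper's body presses on something with over 40 N, if the wrist force passes 120 N, or if a joint passes its speed limit or range.

## Working session

There is one attempt and no reset: what is moved stays moved. The work goes in short steps, Python scripts to look and compute and a tool call to move; the robot and the scene stay as the last step left them, time stands still between calls to the robot, and variables do not carry over. Pictures are saved under pics/ and viewed, at most 10 in all, crops included, and the job is handed in when it is done.

Besides the shell and the picture viewer there is one more tool, called after "Emit:" in YAML: its name, and indented under it one key for each argument. servo_tool: Moves the arm, as the interface text tells. Its arguments: {"type":"object","properties":{"increments":{"type":"array"},"force":{"type":"number"}},"required":["increments"]}

```bash
mkdir -p pics; cat > h.py <<'E'
import numpy as np, cv2
from plant import read_state, read_camera, camera_params
from scipy.spatial.transform import Rotation as R
def cloud(name):
    im,d=read_camera(name); p=camera_params(name)
    v,u=np.mgrid[0:400,0:640]
    K=np.array([[p['fx'],0,p['cx']],[0,p['fy'],p['cy']],[0,0,1.]])
    n=cv2.undistortPoints(np.stack([u,v],-1).reshape(-1,1,2).astype(np.float64),K,np.array([p['k1'],0,0,0.])).reshape(400,640,2)
    c=np.dstack([n*d[...,None],d]).astype(float)
    M=cv2.Rodrigues(np.array(p['rvec'],float))[0]; t=np.array(p['tvec']).ravel()
    w=(c-t)@M
    w[d==0]=np.nan
    return im,w
E
python3 - <<'E'
from h import *
s=read_state();print(s)
for n in('scene','top'):
    im,w=cloud(n); cv2.imwrite(f'pics/{n}0.png',im[...,::-1]); np.savez(f'/tmp/{n}.npz',im=im,w=w)
    p=camera_params(n);M=cv2.Rodrigues(np.array(p['rvec'],float))[0];print(n,p,-M.T@np.array(p['tvec']).ravel())
E
```

```text
{'t': 0.0, 'q': array([ 1.06660185e+00,  1.31148431e-01,  1.48929300e+00, -1.30211425e-06,
        1.52302992e+00, -8.54106286e-02]), 'dq': array([4.04561478e-05, 1.65562938e-03, 1.01044087e-03, 6.34290918e-04,
       1.51014462e-03, 6.30944859e-04]), 'joint_torque': array([ 1.22426547e-03, -5.59841359e+01, -4.91762710e+01,  7.66756595e-02,
        3.52912315e-02, -1.75573341e-04]), 'tool_pos': array([0.24385881, 0.54794547, 0.40368722]), 'orientation': array([-6.52914039e-01, -3.07243846e+00,  2.82384343e-03]), 'force': array([ 0.63159652, -0.35240895,  0.24934661]), 'wrist_torque': array([ 0.03166917, -0.04729636, -0.0214778 ]), 'gripper_force': 0.0, 'opening': 0.09270989787380751}
scene {'fx': 409.1445867802462, 'fy': 409.1445867802462, 'cx': 316.4544877439923, 'cy': 197.31997190384484, 'k1': -0.0876325315635198, 'rvec': array([ 1.14295613,  2.60693762, -0.70181747]), 'tvec': array([ 0.30410259, -0.24388903,  1.61955262])} [0.96008306 0.46961729 1.27773669]
top {'fx': 410.4382369808741, 'fy': 410.4382369808741, 'cx': 329.39415137440585, 'cy': 203.8176923509759, 'k1': -0.10482677218544752, 'rvec': array([ 2.19136334, -2.19269516,  0.11378629]), 'tvec': array([-0.01294576,  0.49595988,  1.25738251])} [0.39411984 0.01732404 1.29287432]
```

View pics/scene0.png

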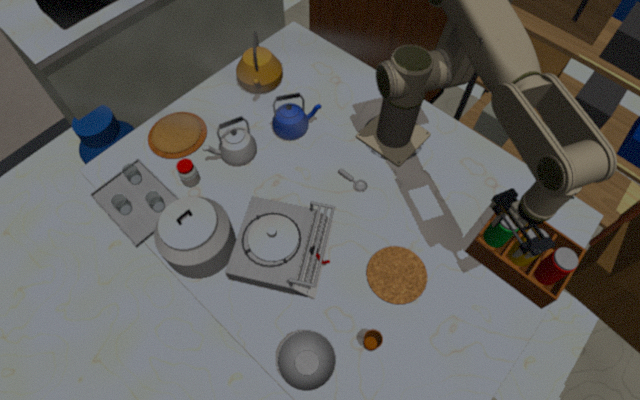

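View pics/top0.png

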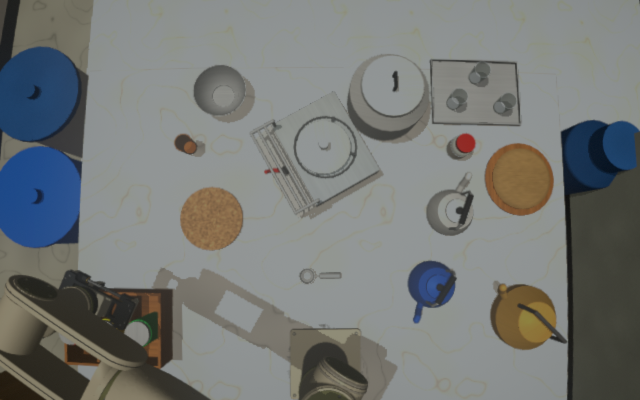

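The scene view shows the stove at (285,245) with the lid on it and the red lever at (322,258). The cork mat is at (396,275), the aluminium kettle at (236,145), and the blue decoy at (290,118). The top view puts the lid knob at (325,146), the lever at (275,171), the mat at (212,218), the kettle at (450,211) with its spout to (465,180), the glass at (186,145) and the jar at (462,146).

```bash
python3 - <<'E'
from h import *
D={n:np.load(f'/tmp/{n}.npz') for n in('scene','top')}
def P(n,m,name):
    q=D[n]['w'][m]; q=q[np.isfinite(q[:,0])]
    print(n,name,len(q),'med',np.median(q,0).round(4),'mid',((np.percentile(q,2,0)+np.percentile(q,98,0))/2).round(4),'zmax',np.percentile(q[:,2],98).round(4)) if len(q) else print(n,name,0)
    return q
box={'top':dict(mat=(170,180,255,255),lever=(255,160,290,182),kettle=(415,165,490,245),stove=(240,85,390,225)),
 'scene':dict(mat=(355,240,435,310),lever=(305,240,335,270),kettle=(200,110,265,170),stove=(220,190,340,300))}
for n in D:
    im=D[n]['im'];w=D[n]['w'];hsv=cv2.cvtColor(im,cv2.COLOR_RGB2HSV);H,S,V=[hsv[...,i].astype(int) for i in range(3)]
    def bm(k):
        b=box[n][k];m=np.zeros(H.shape,bool);m[b[1]:b[3],b[0]:b[2]]=1;return m
    P(n,bm('mat')&(S>80)&(H>5)&(H<25),'mat')
    P(n,bm('lever')&(S>120)&((H<6)|(H>174)),'lever')
    m=bm('kettle')&(w[...,2]>.15)&(V<70)
    q=P(n,m,'handle')
    if len(q)>3: 
        v=np.linalg.svd((q-q.mean(0))[:,:2],full_matrices=False)[2][0];print('dir',v,np.ptp((q[:,:2]-q[:,:2].mean(0))@v))
    q=P(n,bm('kettle')&(w[...,2]>.02),'kettle all')
    (c,r)=cv2.minEnclosingCircle(q[:,:2].astype(np.float32));print(c,r)
    q=P(n,bm('kettle')&(w[...,2]>.03)&(w[...,2]<.12),'kettlebody')
    m=bm('stove')&(w[...,2]>.146)&(w[...,2]<.17)
    q=P(n,m,'knob')
    m=bm('stove')&(w[...,2]>.075)&(w[...,2]<.095)
    q=P(n,m,'deck')
    r=cv2.minAreaRect(q[:,:2].astype(np.float32));print(r);print(cv2.boxPoints(r))
    m=bm('stove')&(w[...,2]>.126)&(w[...,2]<.142)
    q=P(n,m,'ledge/lid')
E
```

```text
scene mat 2703 med [0.4556 0.3593 0.0086] mid [0.4533 0.3575 0.0086] zmax 0.014
scene lever 39 med [0.5959 0.1596 0.0633] mid [0.5941 0.157  0.0625] zmax 0.0723
scene handle 90 med [ 0.4687 -0.3871  0.1818] mid [ 0.4696 -0.3883  0.1812] zmax 0.1877
dir [ 0.94534602 -0.32606886] 0.08630758290039882
scene kettle all 1412 med [ 0.4876 -0.3724  0.0886] mid [ 0.4932 -0.378   0.1046] zmax 0.1855
(0.4790843725204468, -0.4543724060058594) 0.13634206354618073
scene kettlebody 1137 med [ 0.4908 -0.3668  0.085 ] mid [ 0.4941 -0.3783  0.0737] zmax 0.1129
scene knob 171 med [ 0.7289 -0.1034  0.1531] mid [ 0.7123 -0.0704  0.1536] zmax 0.1606
scene deck 3882 med [0.6902 0.0161 0.0852] mid [0.6629 0.0054 0.0854] zmax 0.0928
((0.6627803444862366, -0.0025098323822021484), (0.28075698018074036, 0.28460076451301575), 29.745336532592773)
[[ 0.47029647  0.05139273]
 [ 0.6115     -0.19570881]
 [ 0.8552642  -0.0564124 ]
 [ 0.71406066  0.19068915]]
scene ledge/lid 884 med [0.631  0.1167 0.138 ] mid [0.6293 0.024  0.1352] zmax 0.1416
top mat 3013 med [0.452  0.3584 0.007 ] mid [0.452  0.3586 0.007 ] zmax 0.01
[... 230 characters left out ...]
ll 1900 med [ 0.4722 -0.3734  0.0888] mid [ 0.4883 -0.3783  0.1074] zmax 0.1832
(0.4940800964832306, -0.39803346991539) 0.09708575904369354
top kettlebody 1573 med [ 0.4739 -0.3689  0.0855] mid [ 0.4889 -0.3791  0.0744] zmax 0.1113
top knob 498 med [ 0.743  -0.1089  0.1552] mid [ 0.7368 -0.081   0.1579] zmax 0.1692
top deck 4798 med [0.6539 0.0013 0.084 ] mid [0.6616 0.0031 0.0845] zmax 0.0922
((0.6728526949882507, -0.016692548990249634), (0.27940690517425537, 0.33014151453971863), 29.555856704711914)
[[ 0.46990335  0.05798665]
 [ 0.6327529  -0.2291953 ]
 [ 0.87580204 -0.09137174]
 [ 0.7129525   0.1958102 ]]
top ledge/lid 1222 med [0.6326 0.1038 0.1367] mid [0.6424 0.0187 0.1346] zmax 0.1414
```

```bash
python3 - <<'E'
import cv2
a=cv2.imread('pics/top0.png')[80:230,235:395];b=cv2.imread('pics/top0.png')[160:260,400:507]
a=cv2.resize(a,None,fx=3,fy=3,interpolation=2);b=cv2.resize(b,(450*107//150,450*1),interpolation=2) if 0 else cv2.resize(b,(321,300),interpolation=2)
b=cv2.copyMakeBorder(b,0,150,0,0,0);cv2.imwrite('pics/z1.png',cv2.hconcat([a,b]))
E
```

```text
(no output)
```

View pics/z1.png

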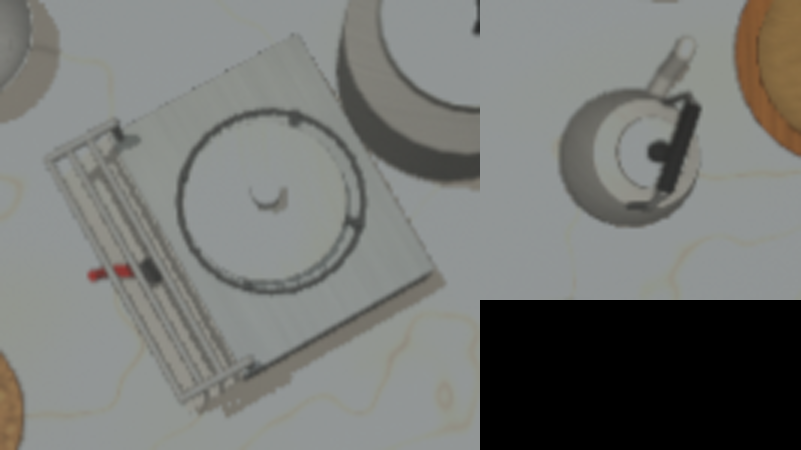

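The zoomed crop shows the ledge running from (48,160) to (185,400), the red post at about (95,275), the lid knob at about (268,195), and the kettle's handle bar along (690,105)–(665,190) with its spout pointing up-right.

```bash
python3 - <<'E'
from h import *
D={n:np.load(f'/tmp/{n}.npz') for n in('scene','top')}
yaw=np.radians(-60.3)
allk=[]
for n in D:
    w=D[n]['w'].reshape(-1,3);im=D[n]['im'].reshape(-1,3).astype(int); ok=np.isfinite(w[:,0]);w=w[ok];im=im[ok]
    near=lambda c,r:np.hypot(w[:,0]-c[0],w[:,1]-c[1])<r
    # yaw and centre from deck
    dk=w[near((.655,0),.21)&(abs(w[:,2]-.085)<.004)][:,:2]
    best=None
    for a in np.radians(np.arange(-64,-56,.2)):
        ys=dk@[-np.sin(a),np.cos(a)]; lo,hi=np.percentile(ys,[.3,99.7])
        if best is None or hi-lo<best[0]: best=(hi-lo,a,(lo+hi)/2)
    a=best[1]; xs=np.array([np.cos(a),np.sin(a)]);ys=np.array([-np.sin(a),np.cos(a)])
    print(n,'deck width',best[0],'yaw',np.degrees(a),'yc',best[2],'x range',np.percentile(dk@xs,[.3,1,99,99.7]))
    lid=w[near((.65,0),.12)&(w[:,2]>.108)&(w[:,2]<.13)]
    s=lid[:,:2]@xs; 
    kn=w[near((.66,0),.06)&(w[:,2]>.146)&(w[:,2]<.17)]
    print(' knob',len(kn),kn.mean(0),np.percentile(kn[:,2],95),'mid',(kn.min(0)+kn.max(0))/2,np.ptp(kn,axis=0))
    k0=kn.mean(0); lid=lid[np.hypot(*(lid-k0)[:,:2].T)<.085]
    c,r=cv2.minEnclosingCircle(lid[:,:2].astype(np.float32));print(' lid',c,r)
    dark=w[near(k0,.12)&(w[:,2]>.085)&(w[:,2]<.108)&(im.max(1)<80)]
    if len(dark)>5:c,r=cv2.minEnclosingCircle(dark[:,:2].astype(np.float32));print(' ring',len(dark),c,r,dark[:,2].mean())
    ld=w[near((.60,.10),.2)&(abs(w[:,2]-.136)<.006)]
    l=ld[(ld[:,:2]@xs<(k0[:2]@xs)-.11)]
    print(' ledge x',np.percentile(l[:,:2]@xs,[2,98]),'y',np.percentile(l[:,:2]@ys,[1,99]))
    red=w[near((.594,.16),.04)&(im[:,0]>1.6*im[:,1])&(im[:,0]>60)]
    t=red[:,0:2]; print(' red',len(red),'x',np.percentile(t@xs,[5,50,95]),'y',np.percentile(t@ys,[5,50,95]),'z',np.percentile(red[:,2],[5,50,95]))
    print(np.c_[t@xs,t@ys,red[:,2]].round(3)[::3].tolist())
E
```

```text
scene deck width 0.27769108949142446 yaw -60.199999999999946 yc 0.574160696802145 x range [0.19639549 0.21366208 0.45363788 0.46885988]
 knob 70 [0.65928369 0.00660114 0.15394504] 0.15752638189867738 mid [0.65777108 0.00591082 0.15286519] [0.02936366 0.02687448 0.01179375]
 lid (0.6588665843009949, 0.007790001574903727) 0.07949058711528778
 ring 287 (0.6618131995201111, -0.0002345151297049597) 0.09498754143714905 0.09265335790527277
 ledge x [0.1536957  0.20525688] y [0.44108011 0.70991327]
 red 44 x [0.13762086 0.15834265 0.17967571] y [0.58169137 0.59562414 0.60446191] z [0.05322021 0.06364042 0.07152595]
[[0.181, 0.582, 0.07], [0.177, 0.584, 0.071], [0.177, 0.585, 0.065], [0.179, 0.589, 0.063], [0.17, 0.587, 0.064], [0.169, 0.589, 0.06], [0.169, 0.592, 0.059], [0.159, 0.592, 0.047], [0.158, 0.597, 0.052], [0.148, 0.6, 0.067], [0.138, 0.6, 0.07], [0.154, 0.602, 0.058], [0.143, 0.605, 0.071], [0.134, 0.602, 0.07], [0.15, 0.605, 0.061]]
top deck width 0.27762187888464296 yaw -60.199999999999946 yc 0.5753571365310266 x range [0.21098158 0.21448171 0.45304908 0.47803649]
 knob 79 [0.65885765 0.00674745 0.15269418] 0.15607384398614035 mid [0.65882242 0.00629882 0.15212462] [0.02722214 0.02553491 0.01174603]
 lid (0.6569196581840515, 0.006313443183898926) 0.07835689932107925
 ring 41 (0.6607482433319092, 0.0008387957932427526) 0.09215820580720901 0.09502950199917377
 ledge x [0.15216708 0.20441466] y [0.44073855 0.71055016]
 red 26 x [0.13653076 0.16033874 0.17028783] y [0.58706729 0.59683597 0.60215878] z [0.05382135 0.0613065  0.07214197]
[[0.16, 0.599, 0.056], [0.168, 0.594, 0.057], [0.145, 0.601, 0.07], [0.164, 0.594, 0.055], [0.172, 0.588, 0.062], [0.141, 0.601, 0.064], [0.159, 0.593, 0.053], [0.167, 0.587, 0.06], [0.137, 0.598, 0.074]]
```

```bash
cat >> h.py <<'E'
def rows(goals):
    "goals: (grasp point xyz, R or None) -> slide mm and dr from present pose"
    s=read_state(); R0=R.from_rotvec(s['orientation']); p0=np.array(s['tool_pos'])
    for g,Rt in goals:
        Rt=R0 if Rt is None else Rt
        tcp=np.array(g)-Rt.apply([0,0,.167])
        print('slide',(R0.inv().apply(tcp-p0)*1000).round(1),'dr',(R0.inv()*Rt).as_rotvec().round(4))
def down(yaw_y):  # pointing down, tool y at world angle (deg)
    a=np.radians(yaw_y); y=[np.cos(a),np.sin(a),0]; z=[0,0,-1]
    return R.from_matrix(np.c_[np.cross(y,z),y,z])
E
python3 - <<'E'
from h import *
R0=R.from_rotvec(read_state()['orientation']);print(R0.as_matrix().round(3))
y=R0.as_matrix()[:,1];print('y ang',np.degrees(np.arctan2(y[1],y[0])))
k=(.6585,.0063)
rows([((*k,.25),R0),((*k,.146),R0),((*k,.25),R0),((.452,.358,.20),None),((.452,.358,.054),None)])
for a in (90,60,120):rows([((*k,.25),down(a))])
E
```

```text
[[-0.914  0.407 -0.001]
 [ 0.407  0.914 -0.001]
 [ 0.    -0.002 -1.   ]]
y ang 66.00068517209483
slide [-599.1 -326.   -12.8] dr [0. 0. 0.]
slide [-599.1 -325.8   91.2] dr [0. 0. 0.]
slide [-599.1 -326.   -12.8] dr [0. 0. 0.]
slide [-267.4  -88.6   36.9] dr [0. 0. 0.]
slide [-267.4  -88.3  182.9] dr [0. 0. 0.]
slide [-599.1 -326.2  -12.8] dr [-0.0016 -0.0005 -0.4189]
slide [-599.1 -326.2  -12.8] dr [-1.700e-03 -1.000e-04  1.047e-01]
slide [-599.1 -326.2  -12.8] dr [-1.500e-03 -9.000e-04 -9.425e-01]
```

Emit:
servo_tool:
  increments:
    - {"slide": [-599,-326,-13],"dr": [0,0,0],"jaw": 0}
    - {"slide": [-599,-326,-13],"dr": [0,0,0],"jaw": 0}
    - {"slide": [-599,-326,-13],"dr": [0,0,0],"jaw": 0}
    - {"slide": [-599,-326,-13],"dr": [0,0,0],"jaw": 0}
    - {"slide": [-599,-326,-13],"dr": [0,0,0],"jaw": 0}
    - {"slide": [-599,-326,-13],"dr": [0,0,0],"jaw": 0}
    - {"slide": [-599,-326,-13],"dr": [0,0,0],"jaw": 0}
    - {"slide": [-599,-326,-13],"dr": [0,0,0],"jaw": 0}
    - {"slide": [-599,-326,-13],"dr": [0,0,0],"jaw": 0}
    - {"slide": [-599,-326,-13],"dr": [0,0,0],"jaw": 0}
    - {"slide": [-599,-326,-13],"dr": [0,0,0],"jaw": 0}
    - {"slide": [-599,-326,-13],"dr": [0,0,0],"jaw": 0}
    - {"slide": [-599,-326,-13],"dr": [0,0,0],"jaw": 0}
    - {"slide": [-599,-326,-13],"dr": [0,0,0],"jaw": 0}
    - {"slide": [-599,-326,-13],"dr": [0,0,0],"jaw": 0}
    - {"slide": [-599,-326,-13],"dr": [0,0,0],"jaw": 0}
    - {"slide": [-599,-326,-13],"dr": [0,0,0],"jaw": 0}
    - {"slide": [-599,-326,-13],"dr": [0,0,0],"jaw": 0}
  force: 20

```text
t: 1.9
tool_pos: [0.6582, 0.008, 0.4178]
orientation: [-0.651, -3.073, -0.0]
force: [-0.8, 0.5, 0.6]
opening: 0.0932
gripper_force: 0.0
```

```bash
python3 - <<'E'
from h import *
s=read_state();print(s['t'],s['tool_pos'],s['orientation'],s['force'])
rows([((.6585,.0063,.146),down(66))])
E
```

```text
1.9 [0.65815737 0.00798492 0.41780383] [-6.50646859e-01 -3.07329785e+00 -2.62740697e-04] [-0.76588943  0.50727241  0.5653668 ]
slide [ -1.   -1.4 104.8] dr [ 0.0001 -0.0002  0.0016]
```

Emit:
servo_tool:
  increments:
    - {"slide": [-1,-1,40],"dr": [0,0,0],"jaw": 0}
    - {"slide": [-1,-1,75],"dr": [0,0,0],"jaw": 0.2}
    - {"slide": [-1,-1,95],"dr": [0,0,0],"jaw": 0.3}
    - {"slide": [-1,-1,104],"dr": [0,0,0],"jaw": 0.4}
    - {"slide": [-1,-1,104],"dr": [0,0,0],"jaw": 0.6}
    - {"slide": [-1,-1,104],"dr": [0,0,0],"jaw": 1}
    - {"slide": [-1,-1,104],"dr": [0,0,0],"jaw": 1}
    - {"slide": [-1,-1,104],"dr": [0,0,0],"jaw": 1}
    - {"slide": [-1,-1,104],"dr": [0,0,0],"jaw": 1}
    - {"slide": [-1,-1,104],"dr": [0,0,0],"jaw": 1}
    - {"slide": [-1,-1,104],"dr": [0,0,0],"jaw": 1}
  force: 25

```text
t: 3.0
tool_pos: [0.6593, 0.0054, 0.3144]
orientation: [0.653, 3.072, 0.0]
force: [-0.3, -0.3, 2.6]
opening: 0.0271
gripper_force: 25.0
```

Emit:
servo_tool:
  increments:
    - {"slide": [0,0,-20],"dr": [0,0,0],"jaw": 1}
    - {"slide": [0,0,-50],"dr": [0,0,0],"jaw": 1}
    - {"slide": [0,0,-70],"dr": [0,0,0],"jaw": 1}
    - {"slide": [17,12,-80],"dr": [0,0,0],"jaw": 1}
    - {"slide": [42,30,-80],"dr": [0,0,0],"jaw": 1}
    - {"slide": [75,54,-80],"dr": [0,0,0],"jaw": 1}
    - {"slide": [110,79,-80],"dr": [0,0,0],"jaw": 1}
    - {"slide": [145,104,-80],"dr": [0,0,0],"jaw": 1}
    - {"slide": [180,129,-80],"dr": [0,0,0],"jaw": 1}
    - {"slide": [215,153,-80],"dr": [0,0,0],"jaw": 1}
    - {"slide": [250,178,-80],"dr": [0,0,0],"jaw": 1}
    - {"slide": [280,200,-80],"dr": [0,0,0],"jaw": 1}
    - {"slide": [305,217,-70],"dr": [0,0,0],"jaw": 1}
    - {"slide": [322,230,-50],"dr": [0,0,0],"jaw": 1}
    - {"slide": [332,237,-20],"dr": [0,0,0],"jaw": 1}
    - {"slide": [332,237,10],"dr": [0,0,0],"jaw": 1}
    - {"slide": [332,237,40],"dr": [0,0,0],"jaw": 1}
    - {"slide": [332,237,55],"dr": [0,0,0],"jaw": 1}
    - {"slide": [332,237,60],"dr": [0,0,0],"jaw": 1}
    - {"slide": [332,237,60],"dr": [0,0,0],"jaw": 1}

```text
t: 5.0
tool_pos: [0.4523, 0.3568, 0.2536]
orientation: [-0.653, -3.072, 0.001]
force: [0.3, 0.3, -1.8]
opening: 0.027
gripper_force: 25.0
```

```bash
python3 - <<'E'
from h import *
s=read_state();print(s['t'],s['tool_pos'],s['orientation'],s['force'],s['opening'])
rows([((.452,.358,.0565),down(66))])
for n in('scene','top'):
    im,w=cloud(n)
    cv2.imwrite(f'pics/lid_{n}.png',im[...,::-1]); np.savez(f'/tmp/lid_{n}.npz',im=im,w=w)
    q=w[(w[...,2]>.035)&(w[...,2]<.07)&(np.hypot(w[...,0]-.452,w[...,1]-.358)<.1)]
    c,r=cv2.minEnclosingCircle(q[:,:2].astype(np.float32));print(n,len(q),q.mean(0),c,r)
cv2.imwrite('pics/a.png',cv2.resize(cv2.imread('pics/lid_scene.png')[200:340,300:460],None,fx=4,fy=4,interpolation=2))
E
```

```text
5.0 [0.4522825  0.35681814 0.25360329] [-6.53257205e-01 -3.07232874e+00  9.08226461e-04] [ 0.29585152  0.34550808 -1.77458694] 0.026952475383083627
slide [ 0.7  1.  30.1] dr [-0.0007 -0.0004 -0.0001]
scene 1060 [0.4811678  0.35260317 0.05297819] (0.4526103436946869, 0.3575115501880646) 0.07906875759363174
top 712 [0.48096882 0.3302818  0.05117275] (0.4538835883140564, 0.3550648093223572) 0.08042125403881073
```

View pics/a.png

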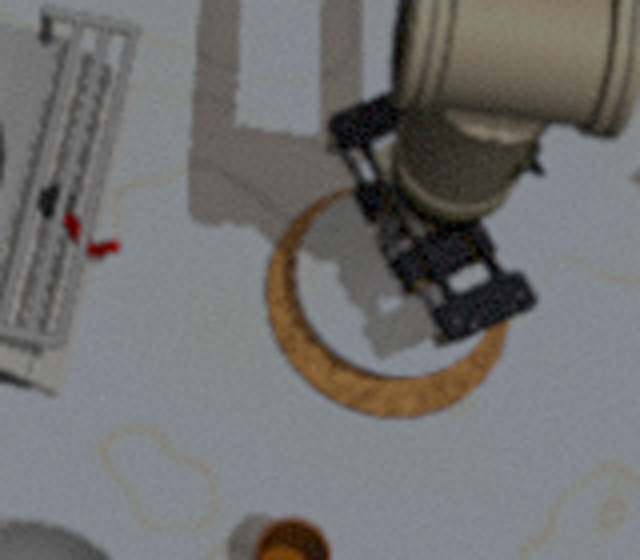

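The crop shows the lid level and centred above the mat (mat around (390,310) in the crop), hanging about 3 cm up. I'll lower and release it.

Emit:
servo_tool:
  increments:
    - {"slide": [0,1,12],"dr": [0,0,0],"jaw": 1}
    - {"slide": [0,1,22],"dr": [0,0,0],"jaw": 1}
    - {"slide": [0,1,27],"dr": [0,0,0],"jaw": 1}
    - {"slide": [0,1,29],"dr": [0,0,0],"jaw": 1}
    - {"slide": [0,1,30],"dr": [0,0,0],"jaw": 1}
    - {"slide": [0,1,30],"dr": [0,0,0],"jaw": 1}

```text
t: 5.7
tool_pos: [0.4527, 0.3579, 0.2237]
orientation: [0.653, 3.073, -0.0]
force: [-0.1, 0.2, -2.2]
opening: 0.0278
gripper_force: 25.0
```

Emit:
servo_tool:
  increments:
    - {"slide": [0,0,1],"dr": [0,0,0],"jaw": 1}
    - {"slide": [0,0,1.5],"dr": [0,0,0],"jaw": 1}
    - {"slide": [0,0,1.5],"dr": [0,0,0],"jaw": 1}

```text
t: 6.0
tool_pos: [0.4527, 0.3579, 0.2224]
orientation: [0.653, 3.073, 0.0]
force: [0.0, 0.4, -1.3]
opening: 0.0274
gripper_force: 25.0
```

Emit:
servo_tool:
  increments:
    - {"slide": [0,0,0.5],"dr": [0,0,0],"jaw": 1}
    - {"slide": [0,0,0.5],"dr": [0,0,0],"jaw": 0.6}
    - {"slide": [0,0,0.5],"dr": [0,0,0],"jaw": 0.4}
    - {"slide": [0,0,0.5],"dr": [0,0,0],"jaw": 0.3}
    - {"slide": [0,0,-5],"dr": [0,0,0],"jaw": 0.2}
    - {"slide": [0,0,-30],"dr": [0,0,0],"jaw": 0}
    - {"slide": [0,0,-75],"dr": [0,0,0],"jaw": 0}
    - {"slide": [0,0,-120],"dr": [0,0,0],"jaw": 0}
    - {"slide": [0,0,-165],"dr": [0,0,0],"jaw": 0}
    - {"slide": [0,0,-210],"dr": [0,0,0],"jaw": 0}
    - {"slide": [0,0,-210],"dr": [0,0,0],"jaw": 0}

```text
t: 7.1
tool_pos: [0.4536, 0.3586, 0.4415]
orientation: [0.651, 3.064, 0.015]
force: [0.4, -0.9, 0.6]
opening: 0.0925
gripper_force: 0.0
```

```bash
python3 - <<'E'
from h import *
s=read_state();print(s['t'],s['tool_pos'],s['q'],s['force'])
# kettle dx/dy: handle mid
rows([((.469,-.387,.28),down(70.3)),((.469,-.387,.175),down(70.3))])
for n in('scene','top'):
    im,w=cloud(n)
    q=w[(w[...,2]>.014)&(w[...,2]<.035)&(np.hypot(w[...,0]-.452,w[...,1]-.358)<.11)]
    c,r=cv2.minEnclosingCircle(q[:,:2].astype(np.float32));print(n,len(q),c,r)
    # kettle: handle points, body circle
    K=np.load(f'/tmp/{n}.npz')['w'];I=np.load(f'/tmp/{n}.npz')['im']
    m=(K[...,2]>.165)&(np.hypot(K[...,0]-.469,K[...,1]+.387)<.08)
    q=K[m];mn=cv2.minAreaRect(q[:,:2].astype(np.float32));print('handle',len(q),mn,q.mean(0))
    m=(K[...,2]>.05)&(K[...,2]<.07)&(np.hypot(K[...,0]-.469,K[...,1]+.387)<.085)
    q=K[m];A=np.c_[2*q[:,:2],np.ones(len(q))];x=np.linalg.lstsq(A,(q[:,:2]**2).sum(1),rcond=None)[0];print('body',len(q),x[:2],np.sqrt(x[2]+x[0]**2+x[1]**2))
E
```

```text
7.1 [0.45360833 0.35855311 0.44148409] [ 5.80218940e-01  5.19849911e-02  1.50486665e+00  1.02775302e-05
  1.57141916e+00 -5.71804283e-01] [ 0.38625122 -0.92110953  0.58476207]
slide [-317.3 -674.8  -10.8] dr [ 0.0109  0.0076 -0.0749]
slide [-316.5 -676.    94.2] dr [ 0.0109  0.0076 -0.0749]
scene 1602 (0.45288482308387756, 0.3630659580230713) 0.09479854255914688
handle 139 ((0.46758729219436646, -0.39080145955085754), (0.019626308232545853, 0.10159092396497726), 70.73185729980469) [ 0.47085288 -0.38900865  0.18087268]
body 242 [ 0.47034553 -0.39466924] 0.06601354898443404
top 1224 (0.45214495062828064, 0.3581114411354065) 0.08065817505121231
handle 227 ((0.4708857536315918, -0.3881312310695648), (0.018762024119496346, 0.10466211289167404), 70.65296936035156) [ 0.46969464 -0.38672921  0.17967506]
body 299 [ 0.47270384 -0.39301231] 0.06712291924994941
```

Emit:
servo_tool:
  increments:
    - {"slide": [-318,-677,-11],"dr": [0,0,-0.075],"jaw": 0}
    - {"slide": [-318,-677,-11],"dr": [0,0,-0.075],"jaw": 0}
    - {"slide": [-318,-677,-11],"dr": [0,0,-0.075],"jaw": 0}
    - {"slide": [-318,-677,-11],"dr": [0,0,-0.075],"jaw": 0}
    - {"slide": [-318,-677,-11],"dr": [0,0,-0.075],"jaw": 0}
    - {"slide": [-318,-677,-11],"dr": [0,0,-0.075],"jaw": 0}
    - {"slide": [-318,-677,-11],"dr": [0,0,-0.075],"jaw": 0}
    - {"slide": [-318,-677,-11],"dr": [0,0,-0.075],"jaw": 0}
    - {"slide": [-318,-677,-11],"dr": [0,0,-0.075],"jaw": 0}
    - {"slide": [-318,-677,-11],"dr": [0,0,-0.075],"jaw": 0}
    - {"slide": [-318,-677,-11],"dr": [0,0,-0.075],"jaw": 0}
    - {"slide": [-318,-677,-11],"dr": [0,0,-0.075],"jaw": 0}
    - {"slide": [-318,-677,-11],"dr": [0,0,-0.075],"jaw": 0}
    - {"slide": [-318,-677,-11],"dr": [0,0,-0.075],"jaw": 0}
    - {"slide": [-318,-677,-11],"dr": [0,0,-0.075],"jaw": 0}
    - {"slide": [-318,-677,-11],"dr": [0,0,-0.075],"jaw": 0}
    - {"slide": [-318,-677,-11],"dr": [0,0,-0.075],"jaw": 0}
    - {"slide": [-318,-677,-11],"dr": [0,0,-0.075],"jaw": 0}
    - {"slide": [-318,-677,-11],"dr": [0,0,-0.075],"jaw": 0}
    - {"slide": [-318,-677,-11],"dr": [0,0,-0.075],"jaw": 0}

```text
t: 9.2
tool_pos: [0.4682, -0.3887, 0.4437]
orientation: [0.535, 3.095, -0.0]
force: [0.3, 0.7, -0.1]
opening: 0.0932
gripper_force: 0.0
```

```bash
python3 - <<'E'
from h import *
s=read_state();print(s['t'],s['tool_pos'],s['q'])
rows([((.470,-.389,.175),down(70.3))])
# lever, unobstructed?
a=np.radians(-60.2);xs=np.array([np.cos(a),np.sin(a)]);ys=np.array([-xs[1],xs[0]]);c=np.array([.662,0])
for n in('scene','top'):
    im,w=cloud(n); I=im.astype(int)
    m=(np.hypot(w[...,0]-.594,w[...,1]-.16)<.06)&(I[...,0]>1.6*I[...,1])&(I[...,0]>60)
    q=w[m];d=q[:,:2]-c;x=d@xs;y=d@ys;z=q[:,2]
    # coordinates in panel: h along normal, s down-panel from deck edge
    h=(x+.110)*-.643+(z-.085)*.766; s=-(x+.110)*.766-(z-.085)*.643
    o=np.argsort(s);print(n,len(q));print((np.c_[s,y,h][o]*1000).round(0).astype(int)[::2].tolist())
E
```

```text
9.2 [ 0.46816091 -0.38868643  0.44366642] [-7.77178952e-01  1.40023975e-01  1.40724497e+00  7.95762086e-05
  1.59372866e+00 -2.00581771e+00]
slide [ -1.8   0.3 101.7] dr [-0.0002  0.0006  0.0017]
scene 41
[[37, 12, 17], [40, 14, 14], [43, 16, 12], [45, 11, 12], [48, 14, 15], [49, 10, 12], [50, 20, 14], [51, 18, 7], [53, 18, 15], [56, 20, 12], [65, 28, 39], [66, 28, 43], [66, 24, 41], [67, 28, 22], [68, 30, 42], [69, 32, 31], [70, 29, 14], [70, 29, 19], [72, 27, 31], [72, 29, 21], [76, 23, 39]]
top 26
[[53, 11, 13], [54, 18, 11], [55, 12, 15], [59, 21, 14], [60, 16, 17], [62, 23, 14], [64, 25, 16], [68, 27, 34], [69, 24, 31], [70, 27, 41], [70, 24, 44], [72, 26, 35], [74, 29, 41]]
```

Emit:
servo_tool:
  increments:
    - {"slide": [-2,0,40],"dr": [0,0,0],"jaw": 0}
    - {"slide": [-2,0,75],"dr": [0,0,0],"jaw": 0.2}
    - {"slide": [-2,0,95],"dr": [0,0,0],"jaw": 0.3}
    - {"slide": [-2,0,102],"dr": [0,0,0],"jaw": 0.4}
    - {"slide": [-2,0,102],"dr": [0,0,0],"jaw": 0.6}
    - {"slide": [-2,0,102],"dr": [0,0,0],"jaw": 0.8}
    - {"slide": [-2,0,102],"dr": [0,0,0],"jaw": 1}
    - {"slide": [-2,0,102],"dr": [0,0,0],"jaw": 1}
    - {"slide": [-2,0,102],"dr": [0,0,0],"jaw": 1}
    - {"slide": [-2,0,102],"dr": [0,0,0],"jaw": 1}
    - {"slide": [-2,0,102],"dr": [0,0,0],"jaw": 1}
  force: 45

```text
t: 10.4
tool_pos: [0.4697, -0.3907, 0.3414]
orientation: [0.537, 3.095, -0.0]
force: [-1.2, -1.9, 1.1]
opening: 0.0174
gripper_force: 11.4
```

Emit:
servo_tool:
  increments:
    - {"slide": [0,0,0],"dr": [0,0,0],"jaw": 1}
    - {"slide": [0,0,0],"dr": [0,0,0],"jaw": 1}
    - {"slide": [0,0,-4],"dr": [0,0,0],"jaw": 1}
    - {"slide": [0,0,-12],"dr": [0,0,0],"jaw": 1}
    - {"slide": [0,0,-25],"dr": [0,0,0],"jaw": 1}
    - {"slide": [0,0,-25],"dr": [0,0,0],"jaw": 1}

```text
t: 11.0
tool_pos: [0.4702, -0.391, 0.3691]
orientation: [0.537, 3.092, -0.003]
force: [0.4, -0.8, -3.5]
opening: 0.0168
gripper_force: 45.0
```

```bash
python3 - <<'E'
from h import *
s=read_state();print(s['t'],s['tool_pos'],s['force'],s['wrist_torque'],s['gripper_force'])
for n in('scene','top'):
    im,K=cloud(n)
    cv2.imwrite(f'pics/k_{n}.png',im[...,::-1])
    q=K[(K[...,2]>.07)&(K[...,2]<.10)&(np.hypot(K[...,0]-.469,K[...,1]+.387)<.085)]
    A=np.c_[2*q[:,:2],np.ones(len(q))];x=np.linalg.lstsq(A,(q[:,:2]**2).sum(1),rcond=None)[0];print('body',len(q),x[:2],np.sqrt(x[2]+x[0]**2+x[1]**2))
rows([((.47,-.389,.29),down(70.3)),((.662,0,.29),down(110)),((.662,0,.276),down(110))])
a=cv2.imread('pics/k_scene.png')[60:200,150:310];cv2.imwrite('pics/k.png',cv2.resize(a,None,fx=3.5,fy=3.5,interpolation=2))
E
```

```text
11.0 [ 0.4701993  -0.39100492  0.36912019] [ 0.356808   -0.76452529 -3.47499549] [-0.08919696 -0.13966056 -0.0025049 ] 44.97001826763153
body 335 [ 0.47141655 -0.39383793] 0.06557574359632543
body 337 [ 0.47366551 -0.39341141] 0.06717715907400743
slide [  0.4   1.6 -89.8] dr [-0.0007  0.0017  0.0001]
slide [-49.3 432.6 -90. ] dr [-0.0012  0.0014 -0.6928]
slide [-49.3 432.6 -76. ] dr [-0.0012  0.0014 -0.6928]
```

View pics/k.png

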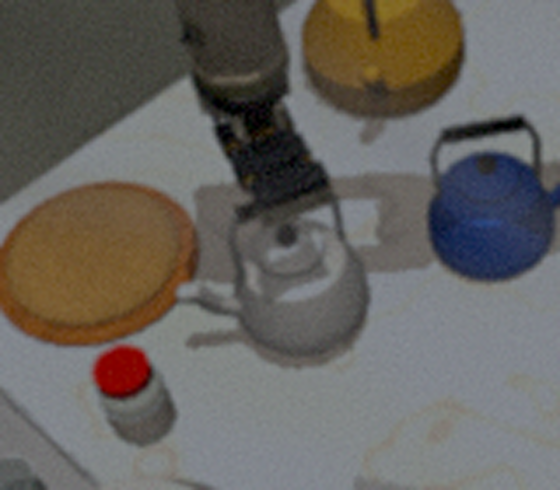

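The crop shows the kettle hanging upright, lifted a little, with its handle in the gripper. The spout at (190,290) is clear of the jar at (125,390).

```bash
python3 - <<'E'
from h import *
K=np.load('/tmp/top.npz')['w']
for nm,(u0,v0,u1,v1) in dict(pot=(345,50,430,140),jar=(445,130,480,162),glass=(170,130,205,158)).items():
    q=K[v0:v1,u0:u1].reshape(-1,3);q=q[np.isfinite(q[:,0])];q=q[q[:,2]>.03]
    t=q[q[:,2]>np.percentile(q[:,2],50)-.005]
    print(nm,'zmax',np.percentile(q[:,2],99),'upper',np.percentile(t,[2,98],axis=0).round(3).tolist())
E
```

```text
pot zmax 0.2244742793823597 upper [[0.738, -0.267, 0.181], [0.898, -0.108, 0.224]]
jar zmax 0.10352224883656538 upper [[0.65, -0.452, 0.093], [0.703, -0.396, 0.103]]
glass zmax 0.07970415535273104 upper [[0.654, 0.407, 0.057], [0.705, 0.459, 0.08]]
```

Emit:
servo_tool:
  increments:
    - {"slide": [0,0,-15],"dr": [0,0,0],"jaw": 1}
    - {"slide": [0,0,-40],"dr": [0,0,0],"jaw": 1}
    - {"slide": [0,3,-70],"dr": [0,0,-0.02],"jaw": 1}
    - {"slide": [2,12,-90],"dr": [0,0,-0.05],"jaw": 1}
    - {"slide": [4,30,-100],"dr": [0,0,-0.1],"jaw": 1}
    - {"slide": [7,55,-100],"dr": [0,0,-0.16],"jaw": 1}
    - {"slide": [10,85,-100],"dr": [0,0,-0.22],"jaw": 1}
    - {"slide": [14,115,-100],"dr": [0,0,-0.28],"jaw": 1}
    - {"slide": [18,145,-100],"dr": [0,0,-0.34],"jaw": 1}
    - {"slide": [19,175,-100],"dr": [0,0,-0.4],"jaw": 1}
    - {"slide": [16,205,-100],"dr": [0,0,-0.46],"jaw": 1}
    - {"slide": [10,235,-100],"dr": [0,0,-0.52],"jaw": 1}
    - {"slide": [2,265,-100],"dr": [0,0,-0.58],"jaw": 1}
    - {"slide": [-8,295,-100],"dr": [0,0,-0.63],"jaw": 1}
    - {"slide": [-18,325,-100],"dr": [0,0,-0.66],"jaw": 1}
    - {"slide": [-28,355,-100],"dr": [0,0,-0.68],"jaw": 1}
    - {"slide": [-36,382,-100],"dr": [0,0,-0.69],"jaw": 1}
    - {"slide": [-43,405,-100],"dr": [0,0,-0.69],"jaw": 1}
    - {"slide": [-47,422,-100],"dr": [0,0,-0.69],"jaw": 1}
    - {"slide": [-49,433,-100],"dr": [0,0,-0.69],"jaw": 1}

```text
t: 13.1
tool_pos: [0.6621, 0.0024, 0.4656]
orientation: [0.544, -3.093, -0.001]
force: [-0.4, -0.5, -4.6]
opening: 0.017
gripper_force: 45.0
```

Emit:
servo_tool:
  increments:
    - {"slide": [0,0,0],"dr": [0,0,0],"jaw": 1}
    - {"slide": [0,0,0],"dr": [0,0,0],"jaw": 1}
    - {"slide": [0,0,0],"dr": [0,0,0],"jaw": 1}

```text
t: 13.4
tool_pos: [0.6614, -0.0004, 0.4664]
orientation: [0.54, -3.095, 0.001]
force: [0.2, -0.2, -5.5]
opening: 0.0172
gripper_force: 45.0
```

```bash
cat > km.py <<'E'
from h import *
import sys
s=read_state();print(s['t'],s['tool_pos'],s['force'],s['wrist_torque'],s['gripper_force'])
zb=s['tool_pos'][2]-.167-.175 if len(sys.argv)<3 else float(sys.argv[2]);print('underside',zb)
for n in('scene','top'):
    im,K=cloud(n)
    cv2.imwrite(f'pics/{sys.argv[1]}_{n}.png',im[...,::-1])
    for lo,hi in((.02,.05),(.05,.08),(.08,.1)):
        q=K[(K[...,2]>zb+lo)&(K[...,2]<zb+hi)&(np.hypot(K[...,0]-.662,K[...,1])<.08)]
        if len(q)<20: continue
        A=np.c_[2*q[:,:2],np.ones(len(q))];x=np.linalg.lstsq(A,(q[:,:2]**2).sum(1),rcond=None)[0];print(n,lo,'body',len(q),x[:2],np.sqrt(x[2]+x[0]**2+x[1]**2))
E
python3 km.py hov
python3 - <<'E'
from h import *
rows([((.662,0,.276),down(110))])
a=cv2.imread('pics/hov_scene.png')[150:310,190:390];cv2.imwrite('pics/kk.png',cv2.resize(a,None,fx=3.5,fy=3.5,interpolation=2))
E
```

```text
13.4 [ 6.61418654e-01 -4.23350310e-04  4.66374853e-01] [ 0.19380014 -0.22457246 -5.54743282] [ 0.11968023  0.01419546 -0.0412904 ] 44.96942102909088
underside 0.12437485319751701
scene 0.02 body 251 [ 0.66157057 -0.001253  ] 0.07024366754950721
scene 0.05 body 439 [ 6.62951441e-01 -6.46970240e-04] 0.06227065102425034
scene 0.08 body 507 [ 6.63371077e-01 -2.75580277e-04] 0.0472845798187169
top 0.02 body 194 [6.61961552e-01 2.93222962e-05] 0.0697845726287392
top 0.05 body 408 [6.61831726e-01 8.65408856e-05] 0.061987517766457535
top 0.08 body 461 [6.60492154e-01 2.29798385e-04] 0.046626079989603164
slide [-0.6  0.3 23.5] dr [-0.0003  0.0001 -0.004 ]
```

View pics/kk.png

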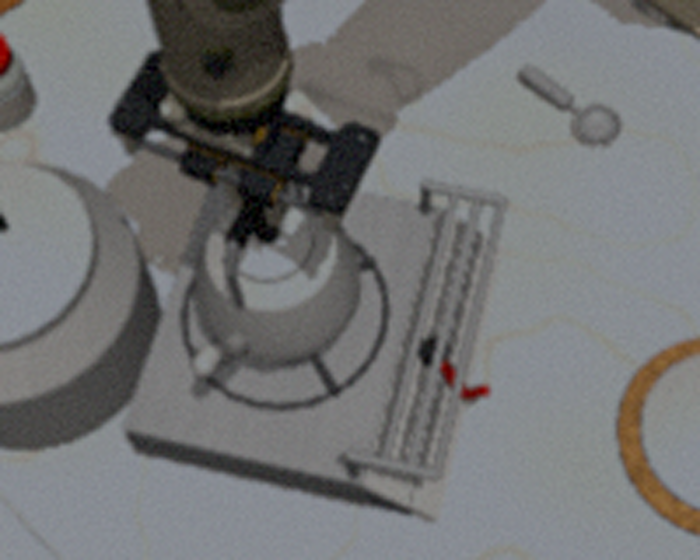

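The crop shows the kettle hanging upright over the burner ring (ring about (285,320)), with the spout clear of the pot. I'll lower it gently.

Emit:
servo_tool:
  increments:
    - {"slide": [0,0,8],"dr": [0,0,0],"jaw": 1}
    - {"slide": [0,0,15],"dr": [0,0,0],"jaw": 1}
    - {"slide": [0,0,19],"dr": [0,0,0],"jaw": 1}
    - {"slide": [0,0,21],"dr": [0,0,0],"jaw": 1}
    - {"slide": [0,0,22.5],"dr": [0,0,0],"jaw": 1}
    - {"slide": [0,0,23.5],"dr": [0,0,0],"jaw": 1}
    - {"slide": [0,0,24],"dr": [0,0,0],"jaw": 1}
    - {"slide": [0,0,24],"dr": [0,0,0],"jaw": 1}

```text
t: 14.3
tool_pos: [0.6618, 0.0006, 0.4424]
orientation: [-0.541, 3.094, -0.0]
force: [-0.0, 0.2, -4.4]
opening: 0.0171
gripper_force: 45.0
```

Emit:
servo_tool:
  increments:
    - {"slide": [0,0,0.5],"dr": [0,0,0],"jaw": 1}
    - {"slide": [0,0,1],"dr": [0,0,0],"jaw": 1}
    - {"slide": [0,0,1.3],"dr": [0,0,0],"jaw": 1}
    - {"slide": [0,0,1.5],"dr": [0,0,0],"jaw": 1}
    - {"slide": [0,0,1.5],"dr": [0,0,0],"jaw": 1}

```text
t: 14.8
tool_pos: [0.6619, 0.0004, 0.4413]
orientation: [-0.541, 3.094, -0.001]
force: [-0.7, -1.1, -1.4]
opening: 0.017
gripper_force: 45.0
```

Emit:
servo_tool:
  increments:
    - {"slide": [0,0,0.5],"dr": [0,0,0],"jaw": 1}
    - {"slide": [0,0,0.5],"dr": [0,0,0],"jaw": 0.78}
    - {"slide": [0,0,0.5],"dr": [0,0,0],"jaw": 0.7}
    - {"slide": [0,0,0.5],"dr": [0,0,0],"jaw": 0.5}
    - {"slide": [0,0,0.5],"dr": [0,0,0],"jaw": 0.3}
    - {"slide": [0,0,0.5],"dr": [0,0,0],"jaw": 0.2}
    - {"slide": [0,0,-8],"dr": [0,0,0],"jaw": 0.1}
    - {"slide": [0,0,-30],"dr": [0,0,0],"jaw": 0.1}
    - {"slide": [0,0,-70],"dr": [0,0,0],"jaw": 0.1}
    - {"slide": [0,0,-110],"dr": [0,0,0],"jaw": 0.1}
    - {"slide": [0,0,-110],"dr": [0,0,0],"jaw": 0.1}

```text
t: 15.9
tool_pos: [0.6614, 0.0006, 0.5597]
orientation: [-0.539, 3.083, -0.005]
force: [0.5, 0.6, 1.2]
opening: 0.0826
gripper_force: 0.0
```

```bash
python3 km.py set .1
cat > lev.py <<'E'
from h import *
a=np.radians(-60.2);X=np.array([np.cos(a),np.sin(a),0]);Y=np.array([-X[1],X[0],0]);Z=np.array([0,0,1.]);C=np.array([.662,0,0])
t=np.radians(40);N=-np.sin(t)*X+np.cos(t)*Z;S=-np.cos(t)*X-np.sin(t)*Z
O=C-.110*X+.085*Z
def pt(s,y,h): return O+s*S+y*Y+h*N
def Rl(sg):
    y=sg*Y; z=-N; return R.from_matrix(np.c_[np.cross(y,z),y,z])
E
python3 - <<'E'
from lev import *
s=read_state();print(s['q'])
for sg in(1,-1):
    print(sg,pt(.071,.028,.028));rows([(pt(.071,.028,.20),Rl(sg)),(pt(.071,.028,.030),Rl(sg))])
E
```

```text
15.9 [6.61430489e-01 5.62779751e-04 5.59698045e-01] [0.46437777 0.64011569 1.20444319] [ 0.02331462  0.01702782 -0.00460511] 0.0
underside 0.1
scene 0.02 body 241 [ 6.61973798e-01 -4.23875032e-05] 0.06999212694402941
scene 0.05 body 454 [6.63289210e-01 5.82106932e-04] 0.06195316605652794
scene 0.08 body 537 [6.62438726e-01 2.67417435e-05] 0.04745348714913526
top 0.02 body 214 [0.66176758 0.00105651] 0.06925978270908859
top 0.05 body 426 [0.66220525 0.00105588] 0.0616928109916151
top 0.08 body 604 [6.60135297e-01 4.65156424e-04] 0.04588438056580837
[-7.66393737e-02  2.94253742e-01  1.03379542e+00 -1.46750861e-05
  1.80948300e+00 -1.99364461e+00]
1 [0.59565574 0.17218459 0.06081132]
slide [ 42.5 398.9 231.9] dr [ 0.4872 -0.5749  1.3351]
slide [ 24.1 291.5 362.4] dr [ 0.4872 -0.5749  1.3351]
-1 [0.59565574 0.17218459 0.06081132]
slide [ 42.5 398.9 231.9] dr [ 0.602   0.5102 -1.6671]
slide [ 24.1 291.5 362.4] dr [ 0.602   0.5102 -1.6671]
```

Emit:
servo_tool:
  increments:
    - {"slide": [2,30,-10],"dr": [0,0,0.1],"jaw": 0.57}
    - {"slide": [8,75,-10],"dr": [0.03,-0.04,0.2],"jaw": 0.57}
    - {"slide": [13,120,-10],"dr": [0.07,-0.08,0.32],"jaw": 0.57}
    - {"slide": [18,165,-10],"dr": [0.12,-0.14,0.44],"jaw": 0.57}
    - {"slide": [23,210,-10],"dr": [0.17,-0.2,0.56],"jaw": 0.57}
    - {"slide": [28,255,0],"dr": [0.22,-0.26,0.68],"jaw": 0.57}
    - {"slide": [33,300,10],"dr": [0.27,-0.32,0.8],"jaw": 0.57}
    - {"slide": [37,340,30],"dr": [0.32,-0.38,0.92],"jaw": 0.57}
    - {"slide": [40,370,50],"dr": [0.37,-0.44,1.04],"jaw": 0.57}
    - {"slide": [42,399,80],"dr": [0.42,-0.5,1.15],"jaw": 0.57}
    - {"slide": [42,399,110],"dr": [0.46,-0.54,1.26],"jaw": 0.57}
    - {"slide": [42,399,150],"dr": [0.487,-0.575,1.335],"jaw": 0.57}
    - {"slide": [42,399,190],"dr": [0.487,-0.575,1.335],"jaw": 0.57}
    - {"slide": [42,399,220],"dr": [0.487,-0.575,1.335],"jaw": 0.57}
    - {"slide": [42,399,232],"dr": [0.487,-0.575,1.335],"jaw": 0.57}
    - {"slide": [42,399,232],"dr": [0.487,-0.575,1.335],"jaw": 0.57}
    - {"slide": [42,399,232],"dr": [0.487,-0.575,1.335],"jaw": 0.57}
  force: 20

```text
t: 17.7
tool_pos: [0.4872, 0.3617, 0.32]
orientation: [1.254, 2.165, -0.457]
force: [-0.1, 0.5, 1.5]
opening: 0.0404
gripper_force: 0.0
```

```bash
python3 - <<'E'
from lev import *
s=read_state();print(s['t'],s['q'],s['force'],s['opening'])
rows([(pt(.071,.028,.038),Rl(1)),(pt(.071,.028,.20),Rl(1))])
a=[]
for n in('scene','top'):
    im,w=cloud(n); I=im.astype(int)
    m=(np.hypot(w[...,0]-.594,w[...,1]-.16)<.06)&(I[...,0]>1.6*I[...,1])&(I[...,0]>60)
    d=w[m]-O; c=np.c_[d@S,d@Y,d@N]; p=c[c[:,2]>.02]
    print(n,len(c),len(p),(p.mean(0)*1000).round(1) if len(p) else '')
    cv2.imwrite(f'pics/ap_{n}.png',im[...,::-1])
    b=cv2.imread(f'pics/ap_{n}.png')
    a.append(cv2.resize(b[180:320,260:400] if n=='scene' else b[100:240,200:340],(395,395),interpolation=2))
cv2.imwrite('pics/ap.png',cv2.hconcat(a))
E
```

```text
17.7 [ 0.75116501  0.31041237  1.52222317 -0.6748184   1.51538849  0.34143724] [-0.06209952  0.48947385  1.52878949] 0.040375096046356224
slide [ -1.    0.2 161.9] dr [-0.0015 -0.0021  0.0015]
slide [-0.7 -0.1 -0.1] dr [-0.0015 -0.0021  0.0015]
scene 41 17 [68.9 27.2 35.4]
top 26 11 [70.9 26.1 36.4]
```

View pics/ap.png

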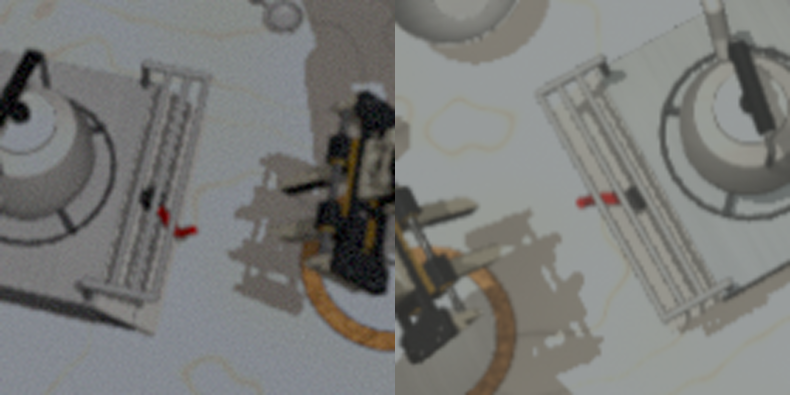

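Left (scene crop): the gripper stands off in front of the panel, aligned with the red post at (185,232). The kettle is on the ring and the lid on the mat. Right (top crop): the post is at (585,202) and the way is clear.

Emit:
servo_tool:
  increments:
    - {"slide": [-1,0,30],"dr": [0,0,0],"jaw": 0.57}
    - {"slide": [-1,0,65],"dr": [0,0,0],"jaw": 0.57}
    - {"slide": [-1,0,100],"dr": [0,0,0],"jaw": 0.57}
    - {"slide": [-1,0,125],"dr": [0,0,0],"jaw": 0.57}
    - {"slide": [-1,0,145],"dr": [0,0,0],"jaw": 0.57}
    - {"slide": [-1,0,157],"dr": [0,0,0],"jaw": 0.57}
    - {"slide": [-1,0,162],"dr": [0,0,0],"jaw": 0.57}
    - {"slide": [-1,0,162],"dr": [0,0,0],"jaw": 0.57}

```text
t: 18.6
tool_pos: [0.5389, 0.2707, 0.1958]
orientation: [1.254, 2.165, -0.458]
force: [0.8, 0.8, -0.4]
opening: 0.0399
gripper_force: 0.0
```

```bash
python3 - <<'E'
from lev import *
s=read_state();print(s['t'],s['force'],s['opening']);Rt=R.from_rotvec(s['orientation'])
g=np.array(s['tool_pos'])+Rt.apply([0,0,.167])-O;print('s,y,h',g@S,g@Y,g@N,'tool x . S',Rt.apply([1,0,0])@S)
piv=(.0305,-.003)
for th in np.arange(0.1,1.45,.2):
    a=.65-th
    # finger centre leads post by 14 mm in -y (trailing finger pushes)
    rows([(pt(piv[0]+.05*np.cos(a),piv[1]+.05*np.sin(a)-.0142,.038),Rl(1))])
E
```

```text
18.6 [ 0.79637652  0.81542014 -0.42789486] 0.03994488660362379
s,y,h 0.07172820925305072 0.02746046729255734 0.03745146136641719 tool x . S 0.9999966697214162
slide [  1.8 -18.8  -0.5] dr [-0.0018 -0.0023  0.0012]
slide [  6.2 -27.8  -0.5] dr [-0.0018 -0.0023  0.0012]
slide [  8.6 -37.5  -0.5] dr [-0.0018 -0.0023  0.0012]
slide [  9.1 -47.5  -0.4] dr [-0.0018 -0.0023  0.0012]
slide [  7.7 -57.3  -0.4] dr [-0.0018 -0.0023  0.0012]
slide [  4.3 -66.7  -0.4] dr [-0.0018 -0.0023  0.0012]
slide [ -1.  -75.2  -0.4] dr [-0.0018 -0.0023  0.0012]
```

Emit:
servo_tool:
  increments:
    - {"slide": [0,-8,0],"dr": [0,0,0],"jaw": 0.57}
    - {"slide": [2,-16,0],"dr": [0,0,0],"jaw": 0.57}
    - {"slide": [4,-22,0],"dr": [0,0,0],"jaw": 0.57}
    - {"slide": [6,-28,0],"dr": [0,0,0],"jaw": 0.57}
    - {"slide": [7,-34,0],"dr": [0,0,0],"jaw": 0.57}
    - {"slide": [8,-40,0],"dr": [0,0,0],"jaw": 0.57}
    - {"slide": [9,-46,0],"dr": [0,0,0],"jaw": 0.57}
    - {"slide": [8,-52,0],"dr": [0,0,0],"jaw": 0.57}
    - {"slide": [7,-58,0],"dr": [0,0,0],"jaw": 0.57}
    - {"slide": [5,-63,0],"dr": [0,0,0],"jaw": 0.57}
    - {"slide": [3,-68,0],"dr": [0,0,0],"jaw": 0.57}
    - {"slide": [1,-72,0],"dr": [0,0,0],"jaw": 0.57}
    - {"slide": [1,-72,0],"dr": [0,0,0],"jaw": 0.57}

```text
t: 19.9
tool_pos: [0.4762, 0.2358, 0.195]
orientation: [1.253, 2.166, -0.454]
force: [8.0, 4.8, -4.9]
opening: 0.0401
gripper_force: 4.8
```

Emit:
servo_tool:
  increments:
    - {"slide": [-1,-1.5,0],"dr": [0,0,0],"jaw": 0.57}
    - {"slide": [-2,-3,0],"dr": [0,0,0],"jaw": 0.57}
    - {"slide": [-2,-3,0],"dr": [0,0,0],"jaw": 0.57}

```text
t: 20.2
tool_pos: [0.4754, 0.2344, 0.1962]
orientation: [1.251, 2.168, -0.447]
force: [18.0, 10.4, -14.3]
opening: 0.0403
gripper_force: 10.2
```

```bash
cat > lm.py <<'E'
from lev import *
s=read_state();print(s['t'],s['force'],s['force']@Y,s['opening']);Rt=R.from_rotvec(s['orientation'])
g=np.array(s['tool_pos'])+Rt.apply([0,0,.167])-O;print('s,y,h',g@S,g@Y,g@N)
for n in('scene','top'):
    im,w=cloud(n); I=im.astype(int)
    m=(np.linalg.norm(w-pt(.06,0,.02),axis=-1)<.08)&(I[...,0]>1.6*I[...,1])&(I[...,0]>60)
    d=w[m]-O; c=np.c_[d@S,d@Y,d@N]; p=c[c[:,2]>.02]
    print(n,len(c),len(p),(p.mean(0)*1000).round(1) if len(p) else '',(c.mean(0)*1000).round(1))
    cv2.imwrite(f'pics/lm_{n}.png',im[...,::-1])
E
python3 lm.py
```

```text
20.2 [ 18.03032617  10.42978143 -14.2675968 ] 20.82942395363508 0.04034130341146628
s,y,h 0.07203510651047598 -0.04447685186613193 0.03784256953153559
scene 26 12 [ 64.6 -29.6  33.2] [ 55.4 -21.9  22.6]
top 36 15 [ 68.1 -28.7  38.7] [ 62.7 -24.4  23.8]
```

Emit:
servo_tool:
  increments:
    - {"slide": [1,8,0],"dr": [0,0,0],"jaw": 0.57}
    - {"slide": [1,14,0],"dr": [0,0,0],"jaw": 0.57}
    - {"slide": [1,14,-15],"dr": [0,0,0],"jaw": 0.57}
    - {"slide": [1,14,-40],"dr": [0,0,0],"jaw": 0.57}
    - {"slide": [1,14,-80],"dr": [0,0,0],"jaw": 0.57}
    - {"slide": [1,14,-120],"dr": [0,0,0],"jaw": 0.57}
    - {"slide": [1,14,-160],"dr": [0,0,0],"jaw": 0.57}
    - {"slide": [1,14,-180],"dr": [0,0,0],"jaw": 0.57}
    - {"slide": [1,14,-180],"dr": [0,0,0],"jaw": 0.57}

```text
t: 21.2
tool_pos: [0.4281, 0.3426, 0.3372]
orientation: [1.254, 2.166, -0.451]
force: [0.4, 0.1, -0.7]
opening: 0.0403
gripper_force: 0.0
```

```bash
python3 lm.py; python3 km.py fin .1; python3 - <<'E'
import cv2
b=cv2.imread('pics/fin_scene.png')[150:370,180:460];cv2.imwrite('pics/final.png',cv2.resize(b,None,fx=2.7,fy=2.7,interpolation=2))
E
```

```text
21.2 [ 0.37330781  0.09455311 -0.65501488] 0.37093405336542673 0.040266465890476145
s,y,h 0.07108728218154267 -0.03225281500840685 0.22130783171364068
scene 32 18 [ 66.  -28.3  33.2] [ 58.2 -22.6  24.9]
top 29 10 [ 68.1 -29.8  39.6] [ 62.3 -24.2  21.9]
21.3 [0.42828293 0.34057556 0.33334126] [-0.20438898  0.57988881 -0.49075998] [0.2460347  0.19585145 0.02067807] 0.0
underside 0.1
scene 0.02 body 235 [ 6.61973191e-01 -4.38749052e-04] 0.07023559947454884
scene 0.05 body 454 [6.62938144e-01 2.01961959e-04] 0.062322037014183915
scene 0.08 body 540 [ 6.62337881e-01 -8.22377112e-05] 0.047747301929845415
top 0.02 body 233 [0.66190653 0.00129428] 0.06942680527276328
top 0.05 body 483 [0.66402636 0.0015219 ] 0.06274084548864217
top 0.08 body 660 [0.66163272 0.00127171] 0.04655945302719498
```

View pics/final.png

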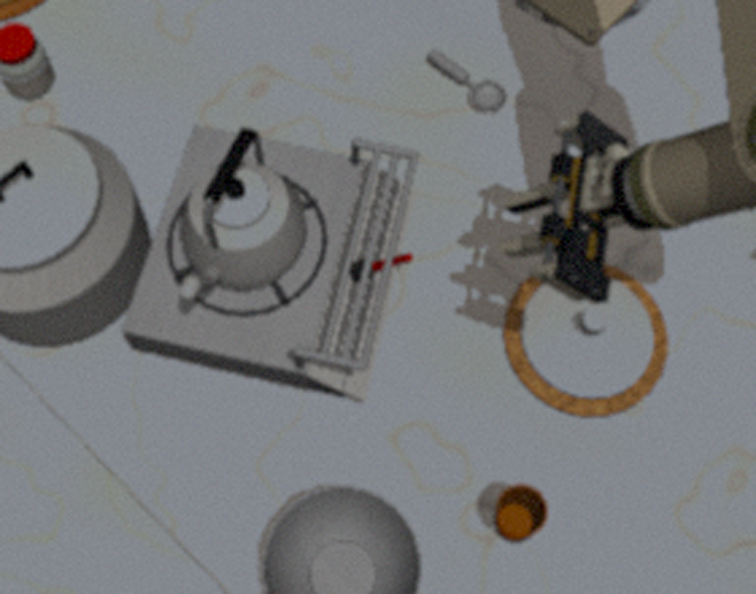

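The picture shows the kettle upright and centred on the ring (240,240), the lid flat in the middle of the mat (585,340), and the lever post swung across (400,258). The glass and jar haven't moved, and the gripper is clear.

```bash
python3 -c "
from plant import close_job; print(close_job())"
```

```text
the job is handed in; nothing more can be done
None
```

The job is done and handed in at about 21 s: the lid lies centred on the mat, the kettle stands upright and centred on the burner, and the lever is pushed across to its other stop (contact force rose to about 21 N there); the judge returned no verdict.

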